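# Swing the drained planter back over its mat

### The job

The hanging planter on the coffee table's plant stand has drained in its drip bowl: take the stand's swing arm by its wooden knob and draw the planter gently over the bowl's rim and bring it round until it hangs plumb and motionless, centred over the round grey stone mat, and stays so for a good three seconds. It swings freely and the plant bruises: never touch the planter itself, let it swing wildly or knock into anything, and leave the bowl and everything else where they are. Then let go of the knob and move the hand clear, with the planter still hanging at rest over the mat.

Things in the scene. Friction and masses are not known exactly. Their poses are not given: they have to be found in the camera images.
- stand: black steel table plant stand, too heavy to shift: round foot 170 mm across, upright post 18 mm thick. Origin on the table at the post's axis, z up. A black arm turns about the post at 290 mm height; the stand's own -x axis is the direction in which the arm points at joint value 0
- swing_arm (a joint): angle of the arm about the post, rad, stops at -1.35 and 0.55; counter-clockwise from above counts positive. At angle q the arm points, in the stand's frame, along (-cos q, -sin q). The pivot has dry friction of about 0.5 N m, so the arm stays where it is left. Arm: steel tube 12 mm thick, top at 296 mm height, rising beyond the knob to a hook at its tip; about 0.4 kg
- knob_grip (a point): point to grip: axis of the upright round wooden knob on top of the arm, 230 mm from the post's axis, at 318 mm height. Knob 30 mm across, from 300 to 334 mm height, grasped from above; it spins freely on its pin, so the hand need not turn with the arm
- hook (a point): the pivot from which the planter hangs, in the hook at the arm's tip: 330 mm from the post's axis, 336 mm high
- planter (a joint): swing angle of the planter about the hook, rad, 0 when plumb. It swings only sideways to the arm (along the arm tip's arc); positive: the pot is ahead of the hook in the direction in which the arm's angle grows. Almost no damping: a swing dies by itself only over about 40 s. Period about 1.0 s (effective pendulum length 261 mm)
- pot (a point): centre of the planter's pot, 255 mm below the hook along the hanger. Terracotta pot 125 mm across with a round (ball-shaped, radius 60 mm) underside, on a three-wire hanger, with a rosette succulent; about 0.6 kg (varies). Hanging plumb its lowest point is 21 mm above the table
- bowl: loose white ceramic drip bowl in which the pot hangs at the start, 142 mm across, 28 mm high, 1.6 kg; origin at the centre of its underside. The pot hangs 7 mm below the rim at a fixed height, so it must ride over it: it leans back 0.2 rad, drops off and swings about as far each way even if drawn gently (knob under 0.1 m/s); over 0.35 rad is a wild swing
- mat: round grey stone mat, 120 mm across, 4 mm thick, which does not slide; origin at the centre of its underside. The arm's tip passes within about 5 mm of straight above its centre
- remote_a: black remote control, 165 x 44 x 18 mm, lying between the post and the tip's arc; not part of the job
- remote_b: smaller black remote control, 140 x 38 x 16 mm; not part of the job
- mug: blue mug, 80 mm across, 92 mm high; not part of the job
- candle_jar: candle in a glass jar, 76 mm across, 85 mm high; not part of the job
- watering_can: small metal watering can, 110 mm across; not part of the job
- books: stack of three books, 62 mm high; not part of the job
- coasters: stack of four wooden coasters, 96 mm across; not part of the job
Not all that is in view belongs to the job. Of the things like the mat, leave any that is black or purple; of the rest the larger one is meant.

How it is judged:
By the outcome, as a careful person would: the job done as asked, in the order asked, and still so for the second after the job is handed in, with the robot touching nothing.
It also fails if it takes over 42 s, if anything falls off the work surface, if the arm or the gripper's body presses on something with over 40 N, if the wrist force passes 120 N, or if a joint passes its speed limit or range.

### The arm

A 6-joint arm with a two-finger parallel gripper is mounted at the origin on the work surface. World frame = base frame: x ahead of the robot, y to its left, z up, the work surface at z = 0. Lengths are in m, angles in rad, forces in N, time in s.
With the tool pointing down it reaches from about 0.275 to 0.725 m from the base axis. Payload 5.6 kg.
Tool frame: the origin (TCP) lies midway between the tips of the shut fingers; the grasp point (between the pads) lies 19 mm behind it (pinch_z is the distance from the TCP to the grasp point, in m); z points along the fingers, y is the line along which they close (so a half turn about z gives the same grasp; the last joint's range is limited). The gripper opens to 85 mm and grips with 20 to 120 N. Pads are 22 mm wide; open, the fingers measure 114 mm over their backs; the gripper's body (76 mm by 85 mm) begins 54 mm behind the grasp point. The pads swing forward as they close: fully open they stand 13 mm farther back than shut.
Start: joints at [-0.976, 0.255, 0.108, 0, -1.424, -0.285], TCP at [0.168, -0.524, 0.231] pointing down, gripper open.
Joint ranges: [-2.95, 2.95], [-1.21, 1.97], [-1.09, 1.5], [-2.87, 1.71], [-2.94, -0.07], [-3.05, 3.05]. Speed limits (rad/s): [2.57, 2.57, 3.14, 3.14, 3.14, 3.14].

### API

Orientations are given as a unit quaternion [w, x, y, z].
In Python, from workcell import sense, read_camera, camera_info, job_done, pinch_z gives the robot as it stands. The module is installed in compiled form; this text tells all that it offers.
- The arm moves only by the tool carry_out, never from a script. Its argument "moves" is one flat list of numbers, 5 for each row, row after row: the shift along the tool's x, y, z scaled (see below), then the turn about the tool's z scaled (see below), then the opening, from -1 (shut) to 1 (fully open). A call has exactly 10 rows; each row shifts and turns the commanded pose from where the row before left it, along the tool's axes as they then stand; what a row does not reach is not made up. The controller multiplies each number of a shift by 500 mm and each number of a turn by 2 pi rad. A row lasts 1/10 s, in which the tool goes at most 50 mm and 8.59 degrees, less where a joint would pass 70% of its speed; a pose out of reach is approached as far as the arm can. A call with a number of a shift or a turn outside -1 to 1 is refused whole. A call with a gripper value outside its range is refused whole. The fingers move at their own pace and stop on an object; the grip force is fixed at half the most. Time passes only in rows, so rows that do not move let the fingers close, or fill a call up. It gives the time, the measured TCP pose, the force, the opening and the grip force at its end, in the units of the state.
- sense(): the state, without advancing time (a new reading comes with each control period).
- read_camera(name): name is "side" or "top" or "wrist"; returns (picture, depth): 480x640x3 uint8, blue, green, red; 480x640 float32, m along the optical axis (not along the pixel's ray), 0 where there is no reading.
- camera_info(name): a dict with "camera_matrix" (3x3 intrinsics, pixels), "origin" and "rotation" of the camera in the world; the wrist camera has in their place "mount" (4x4, takes a point from camera to tool coordinates, whose origin is the TCP and whose axes are the flange's). Camera axes: x right, y down, z forward; pixel columns grow to the right and rows downward; lengths in m; the calibration is good to about 2 mm. A picture is of the moment at which its call begins: read the wrist's pose just before it. camera_info takes no time and is no camera call.
- job_done(): hands the job in; it is judged then, once.
The state is a dict: "t": time; "q": joint angles; "dq": joint speeds; "joint_efforts": joint torques, N m; "tool_pos": TCP position; "ee_rot": TCP orientation; "contact_force": force on the tool from outside, world axes, zero at the start; "wrist_torque": the same for the moment, N m; "gripper_width": finger opening in m; "grasp_force": force on a finger pad.
Only numpy, scipy, OpenCV 4.12 (cv2) and the standard library are available. Lean on these libraries where they do the work, as an engineer would, in place of code of your own. Each camera call takes 0.05 s, during which the arm holds its last target. There are 200 camera calls.

## Working session

There is one attempt and no reset: what is moved stays moved. The work goes in short steps, Python scripts to look and compute and a tool call to move; the robot and the scene stay as the last step left them, time stands still between calls to the robot, and variables do not carry over. Pictures are saved under pics/ and viewed, at most 10 in all, crops included, and the job is handed in when it is done.

Besides the shell and the picture viewer there is one more tool, called after "Call:" in YAML: its name, and indented under it one key for each argument. carry_out: Moves the arm, as the interface text tells. Its arguments: {"type":"object","properties":{"moves":{"type":"array","items":{"type":"number"}}},"required":["moves"]}

```bash
mkdir -p pics
cat > h.py <<'E'
import numpy as np, cv2
from workcell import *
def ray(name,u,v):
    c=camera_info(name);K=np.array(c["camera_matrix"]);R=np.array(c["rotation"]);o=np.array(c["origin"])
    return o,R@np.linalg.solve(K,[u,v,1.])
def onplane(name,u,v,z):
    o,d=ray(name,u,v);return o+d*(z-o[2])/d[2]
def pt(name,u,v,depth):
    o,d=ray(name,u,v);return o+d*depth[int(v),int(u)]
E
python3 - <<'E'
from h import *
s=sense();print({k:np.round(v,3) for k,v in s.items()},pinch_z)
for n in("top","side"):
    p,d=read_camera(n);cv2.imwrite(f"pics/{n}0.png",p);np.save(f"pics/{n}0.npy",d)
    c=camera_info(n);print(n,np.round(c["origin"],3),np.round(c["rotation"],3).tolist(),np.array(c["camera_matrix"]).tolist())
E
```

```text
{'t': np.float64(0.0), 'q': array([-0.976,  0.256,  0.107, -0.   , -1.424, -0.285]), 'dq': array([ 0.001,  0.   ,  0.   , -0.   ,  0.001,  0.001]), 'joint_efforts': array([ 0.0000e+00, -3.8662e+01,  2.3794e+01,  5.3650e+00, -6.0000e-03,
        0.0000e+00]), 'tool_pos': array([ 0.168, -0.523,  0.23 ]), 'ee_rot': array([-0.   , -0.154,  0.988,  0.001]), 'contact_force': array([-0.004,  0.177, -0.873]), 'wrist_torque': array([-0.017,  0.026,  0.001]), 'grasp_force': np.float64(0.0), 'gripper_width': np.float64(0.086)} 0.0187
top [ 0.461 -0.029  1.34 ] [-0.031, 0.716, -0.697, 0.015] [[451.50614197055813, 0.0, 319.86453479413126], [0.0, 451.50614197055813, 238.72092989984546], [0.0, 0.0, 1.0]]
side [-0.214 -1.067  1.055] [-0.452, 0.838, -0.274, 0.136] [[620.532364967006, 0.0, 324.81711176222984], [0.0, 620.532364967006, 238.005111238672], [0.0, 0.0, 1.0]]
```

View pics/top0.png

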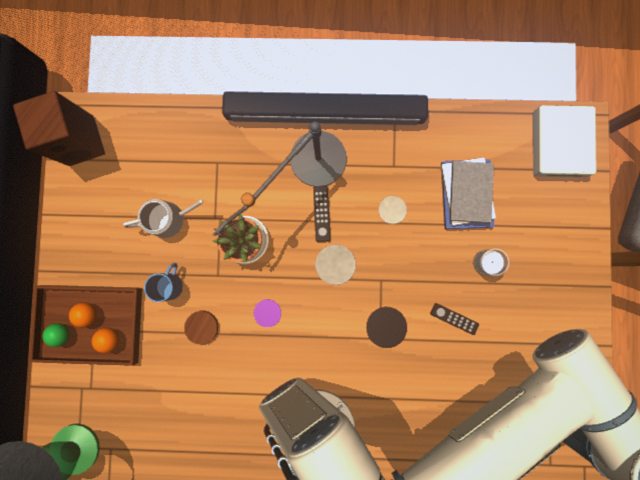

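View pics/side0.png

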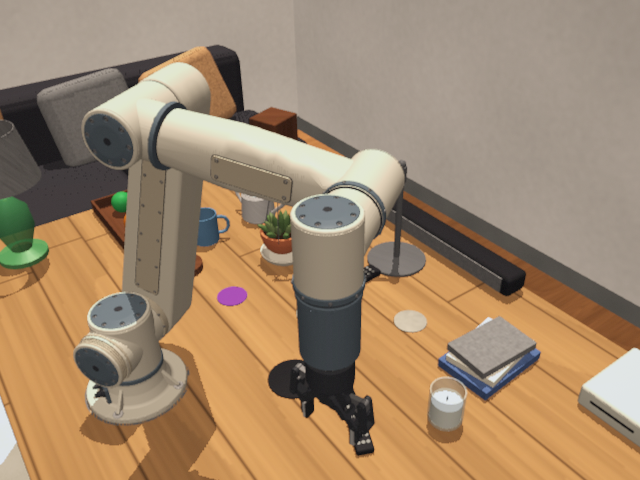

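The top view shows the pot in its bowl at about (241,240), the arm from the post top (315,127) to a tip at about (217,234), and the orange-brown knob at (248,199). In the side view the robot hides the knob.

Things that could be the mat: a light disc at (335,264), larger; a light disc at (392,209), smaller; a black disc at (386,327); a purple disc at (267,313); brown coasters at (201,327). By the description, the mat is the larger light disc at (335,264).

Only the knob itself at (248,199) could be the knob; the oranges in the tray are far away.

```bash
sed -i 's/^from workcell.*/from workcell import *\nfrom scipy.spatial.transform import Rotation as Ro\ndef rot(q): return Ro.from_quat(np.roll(q,-1)).as_matrix()/; s/R=np.array(c\["rotation"\])/R=rot(np.array(c["rotation"]))/' h.py
python3 - <<'E'
from h import *
p=cv2.imread("pics/top0.png");d=np.load("pics/top0.npy")
hsv=cv2.cvtColor(p,cv2.COLOR_BGR2HSV)
print("knob px",hsv[199,248],"mat",hsv[264,335],p[264,335],"small",p[209,392],"wood",hsv[260,380])
for (u,v) in [(248,199),(335,264),(392,209),(315,127),(217,234),(319,165),(241,240)]: print(u,v,np.round(pt("top",u,v,d),3))
# disc centres by low saturation
m=((hsv[...,1]<110)&(hsv[...,2]>120)).astype(np.uint8)
cs,_=cv2.findContours(m,0,2)
for c in cs:
    if cv2.contourArea(c)>300:
        (u,v),(a,b),_=cv2.fitEllipse(c); print("disc",round(u,1),round(v,1),round(a,1),round(b,1),np.round(onplane("top",u,v,.004),4))
# tube: points with height .25..0.36
K=np.array(camera_info("top")["camera_matrix"]);o,_=ray("top",0,0);R=rot(np.array(camera_info("top")["rotation"]))
vv,uu=np.mgrid[:480,:640];P=o+(np.stack([(uu-K[0,2])/K[0,0],(vv-K[1,2])/K[1,1],np.ones_like(uu)],-1)*d[...,None])@R.T
np.save("pics/P.npy",P)
sub=np.s_[100:270,180:340]
Q=P[sub];H=Q[...,2];C=hsv[sub]
t=(H>.27)&(H<.31);print("tube",t.sum());
pts=Q[t];mu=pts[:,:2].mean(0);w=np.linalg.svd(pts[:,:2]-mu)[2][0];print(mu,w, np.ptp((pts[:,:2]-mu)@w))
k=(C[...,0]>5)&(C[...,0]<20)&(C[...,1]>140)&(H>.29);print("knob",k.sum(),Q[k].mean(0),Q[k].min(0),Q[k].max(0))
ys,xs=np.nonzero(k);print(xs.mean()+180,ys.mean()+100)
q=H>.36;print("post top",q.sum(),Q[q].mean(0),H.max())
hk=(H>.32)&((Q[...,1]>.1)) ;print("hookpts",hk.sum());print(np.round(Q[hk][::5],3))
cv2.imwrite("pics/crop.png",cv2.resize(p[90:300,180:420],None,fx=3,fy=2.8,interpolation=cv2.INTER_CUBIC))
E
```

```text
knob px [ 13 178 222] mat [ 17  67 201] [148 178 201] small [171 206 227] wood [ 14 163 219]
248 199 [0.612 0.16  0.335]
335 264 [ 0.475 -0.043  0.008]
392 209 [ 0.642 -0.208  0.005]
315 127 [0.785 0.014 0.319]
217 234 [0.548 0.288 0.093]
319 165 [0.767 0.012 0.015]
241 240 [0.531 0.211 0.138]
disc 82.9 438.3 20.0 29.1 [-0.0524  0.6787  0.004 ]
disc 622.5 439.0 41.7 71.5 [ 1.000e-04 -8.717e-01  4.000e-03]
disc 339.0 405.7 10.4 51.5 [ 0.0655 -0.065   0.004 ]
disc 317.5 443.7 74.7 138.6 [-0.0434 -0.0057  0.004 ]
disc 533.6 421.3 83.4 288.1 [ 0.0407 -0.6221  0.004 ]
disc 159.0 284.8 26.7 39.0 [0.399  0.4775 0.004 ]
disc 492.8 261.3 25.8 33.8 [ 0.4949 -0.5054  0.004 ]
disc 335.1 264.3 39.6 39.8 [ 0.4738 -0.0437  0.004 ]
disc 241.3 239.2 46.5 50.4 [0.5409 0.2372 0.004 ]
disc 152.0 217.1 32.2 47.5 [0.6005 0.5089 0.004 ]
disc 392.2 209.6 27.3 27.6 [ 0.6405 -0.2092  0.004 ]
disc 470.1 190.8 58.8 77.6 [ 0.7019 -0.4383  0.004 ]
disc 308.8 165.7 30.5 50.9 [0.767  0.0425 0.004 ]
disc 333.9 152.6 20.2 39.6 [ 0.8083 -0.0319  0.004 ]
disc 565.8 139.8 71.2 115.1 [ 0.8617 -0.7199  0.004 ]
disc 338.1 
[... 811 characters left out ...]
0.338]
 [0.605 0.159 0.335]
 [0.608 0.15  0.321]
 [0.603 0.164 0.335]
 [0.604 0.153 0.331]
 [0.601 0.162 0.333]
 [0.6   0.168 0.326]
 [0.579 0.195 0.322]
 [0.574 0.201 0.325]
 [0.571 0.204 0.331]
 [0.568 0.206 0.334]
 [0.569 0.196 0.328]
 [0.566 0.201 0.334]
 [0.563 0.209 0.338]
 [0.564 0.2   0.329]
 [0.561 0.208 0.334]
 [0.558 0.213 0.339]
 [0.559 0.203 0.333]
 [0.557 0.207 0.337]
 [0.554 0.211 0.336]
 [0.551 0.215 0.34 ]
 [0.549 0.219 0.341]
 [0.547 0.223 0.341]
 [0.547 0.213 0.335]
 [0.544 0.218 0.343]
 [0.542 0.228 0.339]
 [0.543 0.217 0.339]
 [0.54  0.222 0.344]
 [0.537 0.224 0.344]
 [0.536 0.229 0.336]
 [0.533 0.23  0.349]
 [0.534 0.222 0.336]
 [0.531 0.222 0.337]
 [0.53  0.218 0.331]]
```

View pics/crop.png

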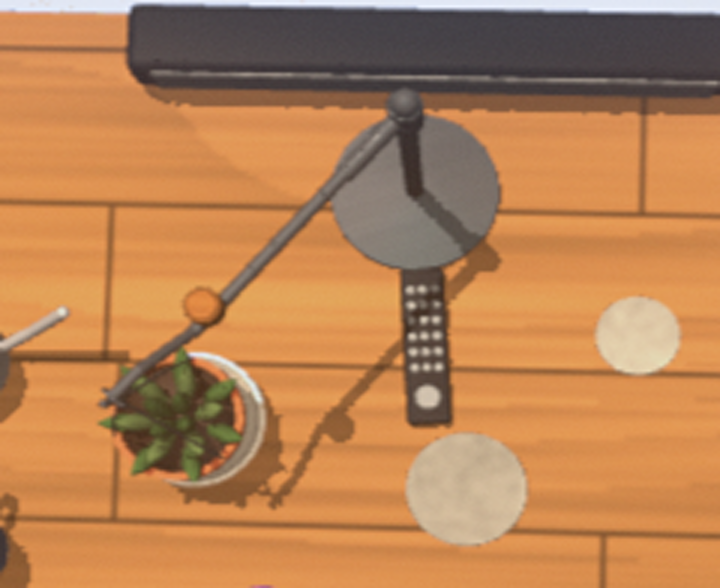

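The close crop confirms the choice. The knob at top-view pixel (248,199) is on the black arm. The larger light disc at (335,264) measures about 118 mm across, so it is the mat. I'll refine the post axis and get the wrist camera mount, then move.

Run:
```python
from h import *
from scipy.optimize import least_squares
p=cv2.imread("pics/top0.png");P=np.load("pics/P.npy");hsv=cv2.cvtColor(p,cv2.COLOR_BGR2HSV)
print(np.round(camera_info("wrist")["mount"],3).tolist(),camera_info("wrist")["camera_matrix"][0][:3])
sub=np.s_[100:200,270:360];Q=P[sub];C=hsv[sub]
m=((Q[...,2]>.004)&(Q[...,2]<.025)&(C[...,1]<90)).astype(np.uint8)
cs,_=cv2.findContours(m,0,2);c=max(cs,key=cv2.contourArea)
h=cv2.convexHull(c)[:,0]+[270,100]
W=np.array([onplane("top",u,v,.012)[:2] for u,v in h])
f=least_squares(lambda x:np.hypot(*(W-x[:2]).T)-x[2],[.79,.01,.085],loss="soft_l1",f_scale=.001);print("foot",f.x)
# knob: depth points near knob with z>.31
k=(np.hypot(P[...,0]-.612,P[...,1]-.161)<.03)&(P[...,2]>.322)&(P[...,2]<.35)
ys,xs=np.nonzero(k);(u,v),r=cv2.minEnclosingCircle(np.c_[xs,ys].astype(np.float32));print("knob px",xs.mean(),ys.mean(),u,v,r)
K=onplane("top",u,v,.334);K2=onplane("top",xs.mean(),ys.mean(),.334);print("knob",K,K2,np.median(P[k][:,2]))
# post top sphere px ellipse
b=(P[...,2]>.29)&(np.hypot(P[...,0]-.79,P[...,1]-.013)<.04)
ys,xs=np.nonzero(b);print("posttop",len(xs),P[b].mean(0),P[b].max(0),xs.min(),xs.max(),ys.min(),ys.max())
M=onplane("top",335.1,264.3,.004);print("mat",M,"dist",np.hypot(*(M[:2]-f.x[:2])),"knob dist",np.hypot(*(K2[:2]-f.x[:2])))
```

```text
[[-0.0, -0.944, -0.329, 0.085], [1.0, -0.0, -0.0, 0.001], [-0.0, -0.329, 0.944, -0.144], [0.0, 0.0, 0.0, 1.0]] [372.19708773   0.         320.18567274]
foot [0.78772437 0.01542499 0.08298634]
knob px 246.94890510948906 198.78832116788323 247.0 198.75 6.600289344787598
knob [0.61289042 0.1620731  0.334     ] [0.61280061 0.16218552 0.334     ] 0.3338154667193942
posttop 203 [0.78142328 0.02126662 0.30543601] [0.80285024 0.04484959 0.32162393] 302 320 121 142
mat [ 0.47375015 -0.04373084  0.004     ] dist 0.3194983923129809 knob dist 0.22833522398040812
```

Call:
carry_out:
  moves: [0, 0, -0.095, 0.023, 1, 0, 0, -0.095, 0.023, 1, 0, 0, -0.095, 0.023, 1, 0, 0, -0.095, 0.023, 1, -0.0275, 0.0864, 0, 0, 1, -0.0275, 0.0864, 0, 0, 1, -0.0275, 0.0864, 0, 0, 1, -0.0275, 0.0864, 0, 0, 1, -0.0275, 0.0864, 0, 0, 1, -0.0275, 0.0864, 0, 0, 1]

```text
t: 1.1
tool_pos: [0.3164, -0.294, 0.421]
ee_rot: [-0.0, 0.134, 0.991, 0.0]
contact_force: [1.2, 0.5, 0.5]
gripper_width: 0.0853
grasp_force: 0.0
```

Call:
carry_out:
  moves: [-0.0275, 0.0864, 0, 0, 1, -0.0275, 0.0864, 0, 0, 1, -0.0275, 0.0864, 0, 0, 1, -0.0275, 0.0864, 0, 0, 1, -0.0275, 0.0864, 0, 0, 1, -0.0275, 0.0864, 0, 0, 1, -0.0275, 0.0864, 0, 0, 1, -0.0275, 0.0864, 0, 0, 1, -0.0275, 0.0864, 0, 0, 1, -0.01, 0.03, 0, 0, 1]

```text
t: 2.1
tool_pos: [0.5485, 0.0631, 0.4185]
ee_rot: [-0.002, 0.132, 0.991, -0.0]
contact_force: [-0.0, -0.4, -1.8]
gripper_width: 0.0855
grasp_force: 0.0
```

```bash
cat >> h.py <<'E'
def wray(s,u,v):
    c=camera_info("wrist");K=np.array(c["camera_matrix"]);M=np.array(c["mount"]);R=rot(s["ee_rot"])
    return R@M[:3,3]+s["tool_pos"],R@M[:3,:3]@np.linalg.solve(K,[u,v,1.])
E
python3 - <<'E'
from h import *
s=sense();p,d=read_camera("wrist");cv2.imwrite("pics/w1.png",p);np.save("pics/w1.npy",d)
import pickle;pickle.dump(s,open("pics/w1.pkl","wb"));R=rot(s["ee_rot"])
print(s["t"],np.round(s["tool_pos"],4),np.round(R[:,0],3),np.round(R[:,1],3),np.round(R[:,2],3),s["gripper_width"])
print("d to knob in tool",R.T@(np.array([.6129,.1621,.42])-s["tool_pos"]))
E
```

```text
2.1 [0.5485 0.0631 0.4185] [-0.965  0.262  0.004] [ 0.262  0.965 -0.002] [-0.005 -0.    -1.   ] 0.08550894115126408
d to knob in tool [-0.03624429  0.11239073 -0.00178569]
```

View pics/w1.png

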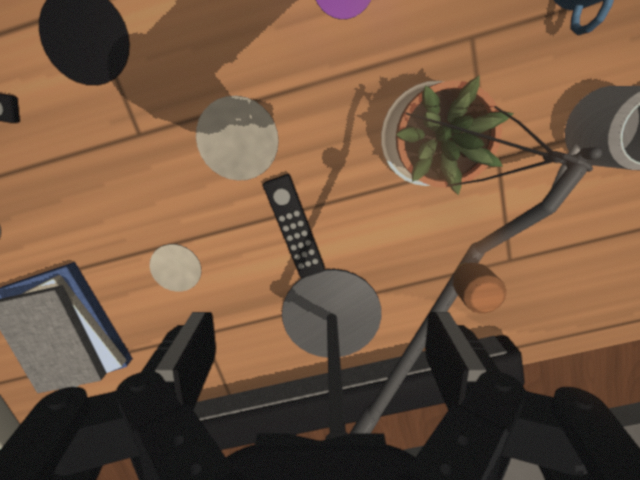

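The wrist view shows the knob at (481,287), hook (583,157), pot (450,135), mat (237,138), the smaller disc (175,267) and the stand foot (332,312). I'll go above the knob and triangulate from there.

Call:
carry_out:
  moves: [-0.024, 0.075, 0, 0, 1, -0.024, 0.075, 0, 0, 1, -0.024, 0.075, 0, 0, 1, 0, 0, 0.04, 0, 1, 0, 0, 0.04, 0, 1, 0, 0, 0.04, 0, 1, 0, 0, 0, 0, 1, 0, 0, 0, 0, 1, 0, 0, 0, 0, 1, 0, 0, 0, 0, 1]

```text
t: 3.15
tool_pos: [0.612, 0.1584, 0.3626]
ee_rot: [0.001, 0.134, 0.991, 0.001]
contact_force: [0.1, 0.4, -0.6]
gripper_width: 0.0855
grasp_force: 0.0
```

Run:
```python
from h import *
import pickle
s=sense();p,d=read_camera("wrist");cv2.imwrite("pics/w2.png",p);np.save("pics/w2.npy",d);pickle.dump(s,open("pics/w2.pkl","wb"))
R=rot(s["ee_rot"]);print(s["t"],np.round(s["tool_pos"],4),s["gripper_width"])
def disc(im,s,box,cond,z):
    hsv=cv2.cvtColor(im,cv2.COLOR_BGR2HSV);x0,y0,x1,y1=box;m=cond(hsv[y0:y1,x0:x1].astype(int)).astype(np.uint8)
    m=cv2.morphologyEx(m,cv2.MORPH_OPEN,np.ones((3,3)));c=max(cv2.findContours(m,0,2)[0],key=cv2.contourArea)
    W=[]
    for u,v in cv2.convexHull(c)[:,0]:
        o,dd=wray(s,u+x0,v+y0);W.append((o+dd*(z-o[2])/dd[2])[:2])
    W=np.array(W);(cx,cy),r=cv2.minEnclosingCircle((W*1000).astype(np.float32));e=cv2.fitEllipse((W*1000).astype(np.float32));return np.round([cx,cy,r],1),np.round(e[0]+e[1],1)
w1=cv2.imread("pics/w1.png");s1=pickle.load(open("pics/w1.pkl","rb"))
print("mat",disc(w1,s1,(185,85,290,190),lambda h:h[...,1]<100,.004))
print("foot",disc(w1,s1,(270,255,395,365),lambda h:(h[...,1]<90)&(h[...,2]>45),.012))
# knob in both by orange & depth
def knob(im,d,s):
    hsv=cv2.cvtColor(im,cv2.COLOR_BGR2HSV);vv,uu=np.nonzero((d>0)&(d<.6))
    K=np.array(camera_info("wrist")["camera_matrix"]);o,_=wray(s,0,0);M=np.array(camera_info("wrist")["mount"]);R=rot(s["ee_rot"])
    D=(np.linalg.inv(K)@np.stack([uu,vv,np.ones_like(uu)])).T@(R@M[:3,:3]).T
    P=o+D*d[vv,uu][:,None]
    t=(np.hypot(P[:,0]-.613,P[:,1]-.162)<.03)&(P[:,2]>.327)&(P[:,2]<.34)
    if t.sum()<20: return None
    T=P[t];(cx,cy),r=cv2.minEnclosingCircle((T[:,:2]*1000).astype(np.float32));return t.sum(),uu[t].mean(),vv[t].mean(),np.round(T.mean(0),4),cx,cy,r,np.median(T[:,2])
a=knob(w1,np.load("pics/w1.npy"),s1);b=knob(p,d,s);print(a);print(b)
if a and b:
    o1,d1=wray(s1,*a[1:3]);o2,d2=wray(s,*b[1:3]);A=np.c_[d1,-d2];t=np.linalg.lstsq(A,o2-o1,rcond=None)[0];print("tri",o1+d1*t[0],o2+d2*t[1])
    print("d tool to knob",R.T@((o1+d1*t[0]+o2+d2*t[1])/2-s["tool_pos"]))
```

```text
3.15 [0.612  0.1584 0.3626] 0.08546274487654867
mat (array([474.2, -41.9,  60.5]), array([474.4, -41.9, 119.8, 120.3]))
foot (array([787.5,  18.5,  84.8]), array([787.8,  18.1, 167. , 168.8]))
(np.int64(1424), np.float64(483.59620786516854), np.float64(292.9241573033708), array([0.6108, 0.1629, 0.3341]), 613.6583251953125, 164.35443115234375, 15.237506866455078, np.float64(0.33488092765831917))
(np.int64(2434), np.float64(330.2189811010682), np.float64(279.7493837304848), array([0.6113, 0.165 , 0.3342]), 613.6884155273438, 164.61917114257812, 15.271193504333496, np.float64(0.33490516740817133))
tri [0.61369604 0.16452933 0.32945757] [0.61356388 0.16457647 0.32939012]
d tool to knob [0.00011279 0.00634466 0.0332219 ]
```

View pics/w2.png

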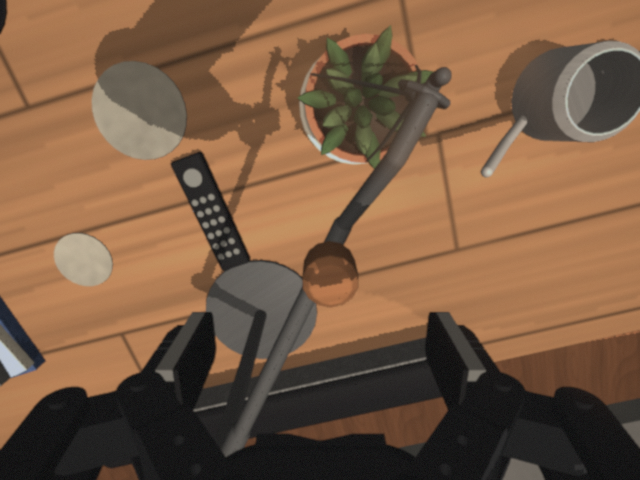

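The knob is at (330,275), centred between the fingers, and triangulates to (0.6136, 0.1645). I'll descend and grip.

Call:
carry_out:
  moves: [0, 0.012, 0.04, 0, 1, 0, 0, 0.04, 0, 1, 0, 0, 0.037, 0, 1, 0, 0, 0, 0, 1, 0, 0, 0, 0, -1, 0, 0, 0, 0, -1, 0, 0, 0, 0, -1, 0, 0, 0, 0, -1, 0, 0, 0, 0, -1, 0, 0, 0, 0, -1]

```text
t: 4.2
tool_pos: [0.6136, 0.1642, 0.3039]
ee_rot: [0.001, 0.134, 0.991, 0.0]
contact_force: [-0.6, 0.7, 4.5]
gripper_width: 0.0283
grasp_force: 59.4
```

```bash
cat > plan.py <<'E'
from h import *
C=np.array([.790,.0165]);rk=.230
XT=np.array([-.965,.262]);YT=np.array([.262,.965])
def rows(p0,dphi):  # p0 knob xy start (command), angle steps (rad, ccw+) -> row numbers in tool axes
    r=p0-C;out=[];a=0
    for d in dphi:
        n=Ro.from_euler('z',a+d).as_matrix()[:2,:2]@r-Ro.from_euler('z',a).as_matrix()[:2,:2]@r;a+=d
        out.append((round(float(n@XT)/.5,4),round(float(n@YT)/.5,4)))
    return out
E
python3 - <<'E'
from plan import *
s=sense();print(s["t"],np.round(s["tool_pos"],4),np.round(s["contact_force"],1),s["gripper_width"],s["grasp_force"])
v=np.r_[np.array([.1,.35,.6,.85,1,1,1,1,1,1]),np.ones(10)]*.008/.23
r=rows(s["tool_pos"][:2],v);print(r[:10]);print(r[10:])
E
```

```text
4.2 [0.6136 0.1642 0.3039] [-0.6  0.7  4.5] 0.028327218647332536 59.376246377360076
[(0.0007, -0.0015), (0.0023, -0.0051), (0.0038, -0.0088), (0.0051, -0.0126), (0.0055, -0.015), (0.0049, -0.0152), (0.0044, -0.0154), (0.0039, -0.0155), (0.0033, -0.0157), (0.0028, -0.0158)]
[(0.0022, -0.0158), (0.0017, -0.0159), (0.0011, -0.016), (0.0006, -0.016), (0.0, -0.016), (-0.0005, -0.016), (-0.0011, -0.016), (-0.0017, -0.0159), (-0.0022, -0.0158), (-0.0028, -0.0158)]
```

Call:
carry_out:
  moves: [0.0007, -0.0015, 0, 0, -1, 0.0023, -0.0051, 0, 0, -1, 0.0038, -0.0088, 0, 0, -1, 0.0051, -0.0126, 0, 0, -1, 0.0055, -0.015, 0, 0, -1, 0.0049, -0.0152, 0, 0, -1, 0.0044, -0.0154, 0, 0, -1, 0.0039, -0.0155, 0, 0, -1, 0.0033, -0.0157, 0, 0, -1, 0.0028, -0.0158, 0, 0, -1]

```text
t: 5.2
tool_pos: [0.5803, 0.1113, 0.3039]
ee_rot: [0.002, 0.133, 0.991, 0.001]
contact_force: [2.3, 2.7, 5.9]
gripper_width: 0.028
grasp_force: 59.5
```

Run:
```python
from plan import *
s=sense();print(s["t"],np.round(s["tool_pos"],4),np.round(s["contact_force"],1),s["gripper_width"],s["grasp_force"])
q=np.r_[8,8,8,8,8,8,8,7,5,3]/230
a=(np.array([.1,.35,.6,.85,1,1,1,1,1,1])*.008/.23).sum();M=Ro.from_euler('z',a).as_matrix()[:2,:2]
p=C+M@(np.array([.6136,.1642])-C);print("expected",p)
print(rows(p,q))
```

```text
5.2 [0.5803 0.1113 0.3039] [2.3 2.7 5.9] 0.027991879230970743 59.5458029047586
expected [0.58014121 0.11079495]
[(0.0022, -0.0158), (0.0017, -0.0159), (0.0011, -0.016), (0.0006, -0.016), (0.0, -0.016), (-0.0005, -0.016), (-0.0011, -0.016), (-0.0014, -0.0139), (-0.0013, -0.0099), (-0.0009, -0.0059)]
```

Call:
carry_out:
  moves: [0.0022, -0.0158, 0, 0, -1, 0.0017, -0.0159, 0, 0, -1, 0.0011, -0.016, 0, 0, -1, 0.0006, -0.016, 0, 0, -1, 0, -0.016, 0, 0, -1, -0.0005, -0.016, 0, 0, -1, -0.0011, -0.016, 0, 0, -1, -0.0014, -0.0139, 0, 0, -1, -0.0013, -0.0099, 0, 0, -1, -0.0009, -0.0059, 0, 0, -1]

```text
t: 6.2
tool_pos: [0.5613, 0.0423, 0.3039]
ee_rot: [0.001, 0.134, 0.991, 0.0]
contact_force: [2.1, 0.8, 6.0]
gripper_width: 0.0283
grasp_force: 59.6
```

Run:
```python
from plan import *
s=sense();print(s["t"],np.round(s["tool_pos"],4),np.round(s["contact_force"],1),s["gripper_width"],s["grasp_force"])
T=[];I=[];D=[]
for i in range(21):
    T.append(sense()["t"]);p,d=read_camera("top");I.append(p);D.append(d)
np.savez("pics/seq1.npz",T=T,I=np.array(I),D=np.array(D))
print(T[0],T[-1]);cv2.imwrite("pics/t0.png",I[0]);cv2.imwrite("pics/seq.png",np.vstack([np.hstack([I[j][80:330,170:430] for j in (0,4,8)]),np.hstack([I[j][80:330,170:430] for j in (12,16,20)])]))
```

```text
6.2 [0.5613 0.0423 0.3039] [2.1 0.8 6. ] 0.028335622401754683 59.61355168372393
6.2 7.2
```

View pics/seq.png

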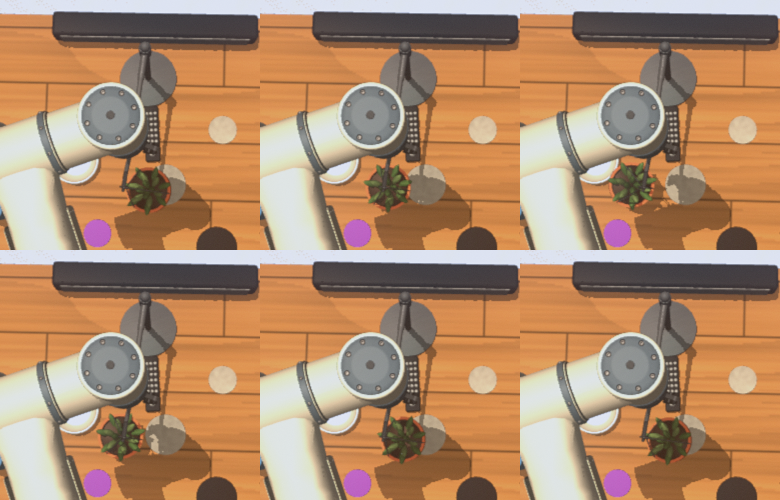

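The six frames show the pot swinging along the arc, with the bowl still in its place behind the hand at about (80,170) in each tile. Next I'll fit the swing from the green rosette pixels.

```bash
cat >> plan.py <<'E'
from scipy.optimize import lsq_linear
Om=2*np.pi/1.025;L=.261
cam=camera_info("top");Kt=np.array(cam["camera_matrix"]);Rt=rot(np.array(cam["rotation"]));ot=np.array(cam["origin"])
def world(d):
    vv,uu=np.mgrid[:480,:640]
    return ot+(np.stack([(uu-Kt[0,2])/Kt[0,0],(vv-Kt[1,2])/Kt[1,1],np.ones_like(uu)],-1)*d[...,None])@Rt.T
def plant(p,d,phi):
    hsv=cv2.cvtColor(p,cv2.COLOR_BGR2HSV);P=world(d)
    h=C+.33*np.array([np.cos(phi),np.sin(phi)])
    m=(P[...,2]>.07)&(P[...,2]<.20)&(np.hypot(P[...,0]-h[0],P[...,1]-h[1])<.17)&(hsv[...,0]>22)&(hsv[...,0]<70)&(hsv[...,1]>60)
    Q=P[m];return m.sum(),Q.mean(0)
def fit(T,I,D,phi):
    e=np.array([np.cos(phi),np.sin(phi)]);t_=np.array([-e[1],e[0]]);A=[]
    for p,d in zip(I,D):
        n,c=plant(p,d,phi);A.append([n,(c[:2]-C)@t_,(c[:2]-C)@e,c[2]])
    A=np.array(A);lev=.336-A[:,3].mean()
    tt=np.array(T)-T[-1]-.05      # state at end of last picture
    B=np.c_[np.cos(Om*tt),np.sin(Om*tt),np.ones_like(tt)];x,*_=np.linalg.lstsq(B,A[:,1],rcond=None)
    res=A[:,1]-B@x;print("n",A[:,0].min(),A[:,0].max(),"lever",round(lev,3),"offset",round(x[2],4),"radial",A[:,2].mean(),"rms mm",1000*res.std())
    th=x[0]/lev;w=x[1]*Om/lev;print("theta",th,"thetadot",w,"amp",np.hypot(x[0],x[1])/lev);return th,w
def damp(th,w,dphi,n,lag=.03,T=.1):
    # row angle steps u (rad): impulses at row edges (delayed by lag), end free of swing, sum=dphi
    te=n*T+lag;E=[];g=[]
    D=np.diff(np.vstack([np.zeros(n),np.eye(n),np.zeros(n)]),axis=0)/T*.33   # hook speed jumps
    tk=te-(np.arange(n+1)*T+lag)
    A=np.array([-(np.sin(Om*tk)/Om/L)@D*Om, -(np.cos(Om*tk)/L)@D])
    f=np.array([Om*th*np.cos(Om*te)+w*np.sin(Om*te), w*np.cos(Om*te)-Om*th*np.sin(Om*te)])
    S=np.vstack([A,np.ones(n)*50]);b=np.r_[-f,dphi*50]
    # min sum of jumps^2 with equality constraints
    H=D.T@D;KKT=np.block([[H,S.T],[S,np.zeros((3,3))]]);u=np.linalg.solve(KKT,np.r_[np.zeros(n),b])[:n]
    ts=np.arange(0,te,.02);j=D@u;th_t=th*np.cos(Om*ts)+w/Om*np.sin(Om*ts)-sum(np.where(ts>k,np.sin(Om*(ts-k)),0)*jj for k,jj in zip(np.arange(n+1)*T+lag,j))/Om/L
    print("max theta",abs(th_t).max(),"knob mm/row",np.round(u*230,1));return u
E
python3 - <<'E'
from plan import *
z=np.load("pics/seq1.npz");s=sense();r=s["tool_pos"][:2]-C;phi=np.arctan2(r[1],r[0])%(2*np.pi)
print(s["t"],np.round(s["tool_pos"],4),"phi",phi,"rad",np.hypot(*r))
th,w=fit(z["T"],z["I"],z["D"],phi)
m=np.array([.4740,-.0428])-C;pm=np.arctan2(m[1],m[0])%(2*np.pi);print("phi mat",pm,pm-phi,np.hypot(*m))
for n in (14,20):
    u=damp(th,w,pm-phi,n);print(rows(s["tool_pos"][:2],u))
E
```

```text
7.25 [0.5613 0.0423 0.3039] phi 3.0294517551920688 rad 0.23015855776718283
n 632.0 747.0 lever 0.215 offset 0.0028 radial 0.32936331828355697 rms mm 1.4747879295129636
theta 0.19113344632334595 thetadot -0.8572218624155221 amp 0.23682851194207458
phi mat 3.327093453275732 0.29764169808366336 0.3215159249555145
max theta 0.2119569306730405 knob mm/row [-0.2 -1.7 -3.  -2.9 -0.9  2.9  7.7 11.9 14.5 14.5 12.2  8.3  4.1  1.1]
[(0.0001, 0.0004), (0.0005, 0.0033), (0.0008, 0.0059), (0.0007, 0.0058), (0.0002, 0.0018), (-0.0007, -0.0058), (-0.0022, -0.0152), (-0.0044, -0.0235), (-0.007, -0.0281), (-0.0088, -0.0277), (-0.0087, -0.0227), (-0.0066, -0.0152), (-0.0035, -0.0075), (-0.001, -0.002)]
max theta 0.2171534314159258 knob mm/row [ 0.2 -0.9 -2.1 -2.5 -1.3  1.5  5.2  8.9 11.4 12.  10.5  7.5  4.1  1.3
 -0.1  0.2  1.7  3.4  4.2  3.1]
[(-0.0001, -0.0004), (0.0003, 0.0017), (0.0006, 0.0042), (0.0007, 0.0049), (0.0003, 0.0026), (-0.0004, -0.0029), (-0.0015, -0.0104), (-0.0031, -0.0176), (-0.0049, -0.0223), (-0.0064, -0.0231), (-0.0066, -0.02), (-0.0053, -0.0141), (-0.0031, -0.0076), (-0.001, -0.0024), (0.0, 0.0001), (-0.0002, -0.0004), (-0.0013, -0.0032), (-0.0027, -0.0062), (-0.0034, -0.0076), (-0.0027, -0.0056)]
```

Run:
```python
from plan import *
z=np.load("pics/seq1.npz");s=sense();r=s["tool_pos"][:2]-C;phi=np.arctan2(r[1],r[0])%(2*np.pi)
th,w=fit(z["T"],z["I"],z["D"],phi)
u=damp(th,w,.2976,20,lag=0.0);R=rows(s["tool_pos"][:2],u);print(R[:10]);print(R[10:])
```

```text
n 632.0 747.0 lever 0.215 offset 0.0028 radial 0.32936331828355697 rms mm 1.4747879295129636
theta 0.19113344632334595 thetadot -0.8572218624155221 amp 0.23682851194207458
max theta 0.2170543956148253 knob mm/row [ 0.7 -0.2 -1.6 -2.3 -1.6  0.9  4.6  8.5 11.4 12.5 11.4  8.5  4.9  1.7
 -0.2 -0.4  0.8  2.5  3.5  2.8]
[(-0.0002, -0.0013), (0.0001, 0.0005), (0.0005, 0.0032), (0.0007, 0.0046), (0.0004, 0.0031), (-0.0002, -0.0018), (-0.0013, -0.0092), (-0.0029, -0.0168), (-0.0049, -0.0224), (-0.0066, -0.0241)]
[(-0.0072, -0.0216), (-0.0061, -0.016), (-0.0038, -0.0091), (-0.0013, -0.0031), (0.0002, 0.0004), (0.0003, 0.0007), (-0.0006, -0.0015), (-0.002, -0.0046), (-0.0029, -0.0064), (-0.0024, -0.0051)]
```

Call:
carry_out:
  moves: [-0.0002, -0.0013, 0, 0, -1, 0.0001, 0.0005, 0, 0, -1, 0.0005, 0.0032, 0, 0, -1, 0.0007, 0.0046, 0, 0, -1, 0.0004, 0.0031, 0, 0, -1, -0.0002, -0.0018, 0, 0, -1, -0.0013, -0.0092, 0, 0, -1, -0.0029, -0.0168, 0, 0, -1, -0.0049, -0.0224, 0, 0, -1, -0.0066, -0.0241, 0, 0, -1]

```text
t: 8.25
tool_pos: [0.5599, 0.01, 0.3039]
ee_rot: [0.002, 0.133, 0.991, 0.001]
contact_force: [2.7, 1.8, 6.2]
gripper_width: 0.0284
grasp_force: 59.6
```

Call:
carry_out:
  moves: [-0.0072, -0.0216, 0, 0, -1, -0.0061, -0.016, 0, 0, -1, -0.0038, -0.0091, 0, 0, -1, -0.0013, -0.0031, 0, 0, -1, 0.0002, 0.0004, 0, 0, -1, 0.0003, 0.0007, 0, 0, -1, -0.0006, -0.0015, 0, 0, -1, -0.002, -0.0046, 0, 0, -1, -0.0029, -0.0064, 0, 0, -1, -0.0024, -0.0051, 0, 0, -1]

```text
t: 9.25
tool_pos: [0.5636, -0.0249, 0.3039]
ee_rot: [0.002, 0.133, 0.991, 0.001]
contact_force: [1.4, 3.0, 6.6]
gripper_width: 0.0283
grasp_force: 59.7
```

Run:
```python
from plan import *
s=sense();print(s["t"],np.round(s["tool_pos"],4),np.round(s["contact_force"],1),s["gripper_width"])
T=[];I=[];D=[]
for i in range(21):
    T.append(sense()["t"]);p,d=read_camera("top");I.append(p);D.append(d)
np.savez("pics/seq2.npz",T=T,I=np.array(I),D=np.array(D))
w_s=sense();wp,wd=read_camera("wrist");cv2.imwrite("pics/w3.png",wp);np.save("pics/w3.npy",wd)
s=sense();r=s["tool_pos"][:2]-C;phi=np.arctan2(r[1],r[0])%(2*np.pi);print("phi",phi,np.hypot(*r),s["t"])
fit(T,I,D,phi)
```

```text
9.25 [ 0.5636 -0.0249  0.3039] [1.4 3.  6.6] 0.028319830922584246
phi 3.3244049898985173 0.23018683980067928 10.35
n 613.0 651.0 lever 0.218 offset 0.0019 radial 0.3296292861017137 rms mm 0.2270620208840658
theta -0.0366510092993205 thetadot 0.04545382592474478 amp 0.03739357618233286
```

View pics/w3.png

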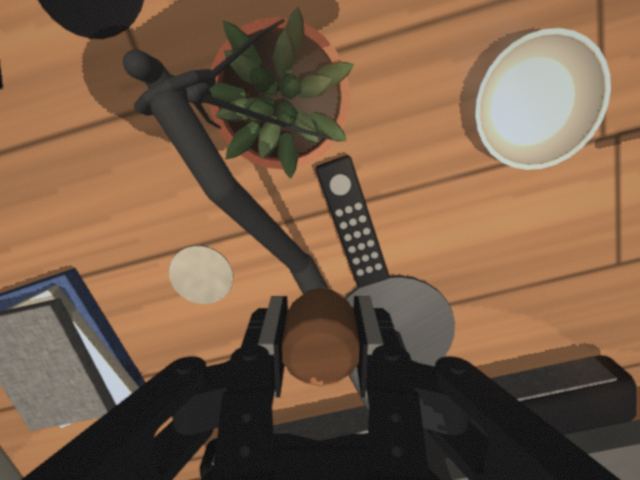

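The pot hangs plumb over the mat, which is hidden under it. The bowl at (543,97) is undisturbed and the remaining swing is 0.037 rad. One small damping move should remove it.

Run:
```python
from plan import *
z=np.load("pics/seq2.npz");s=sense();r=s["tool_pos"][:2]-C;phi=np.arctan2(r[1],r[0])%(2*np.pi)
th,w=fit(z["T"],z["I"],z["D"],phi);t=s["t"]-z["T"][-1]-.05;print("dt",t)
th,w=th*np.cos(Om*t)+w/Om*np.sin(Om*t),w*np.cos(Om*t)-Om*th*np.sin(Om*t)
u=damp(th,w,0,10,lag=0.0);print(rows(s["tool_pos"][:2],u))
```

```text
n 613.0 651.0 lever 0.218 offset 0.0019 radial 0.3296292861017137 rms mm 0.2270620208840658
theta -0.0366510092993205 thetadot 0.04545382592474478 amp 0.03739357618233286
dt 0.04999999999999964
max theta 0.03270566486442961 knob mm/row [-0.7 -0.4  0.4  1.2  1.5  1.2  0.3 -0.7 -1.4 -1.3]
[(0.0006, 0.0013), (0.0004, 0.0008), (-0.0003, -0.0006), (-0.001, -0.0021), (-0.0013, -0.0027), (-0.0011, -0.0021), (-0.0003, -0.0006), (0.0007, 0.0013), (0.0012, 0.0025), (0.0011, 0.0023)]
```

Call:
carry_out:
  moves: [0.0006, 0.0013, 0, 0, -1, 0.0004, 0.0008, 0, 0, -1, -0.0003, -0.0006, 0, 0, -1, -0.001, -0.0021, 0, 0, -1, -0.0013, -0.0027, 0, 0, -1, -0.0011, -0.0021, 0, 0, -1, -0.0003, -0.0006, 0, 0, -1, 0.0007, 0.0013, 0, 0, -1, 0.0012, 0.0025, 0, 0, -1, 0.0011, 0.0023, 0, 0, -1]

```text
t: 11.35
tool_pos: [0.5638, -0.026, 0.3039]
ee_rot: [0.002, 0.134, 0.991, -0.0]
contact_force: [3.3, -1.9, 5.4]
gripper_width: 0.0284
grasp_force: 59.5
```

Run:
```python
from plan import *
T=[];I=[];D=[]
for i in range(21):
    T.append(sense()["t"]);p,d=read_camera("top");I.append(p);D.append(d)
np.savez("pics/seq3.npz",T=T,I=np.array(I),D=np.array(D));cv2.imwrite("pics/t3.png",cv2.resize(I[-1][140:340,220:460],None,fx=3,fy=3,interpolation=cv2.INTER_CUBIC))
s=sense();r=s["tool_pos"][:2]-C;phi=np.arctan2(r[1],r[0])%(2*np.pi);print("phi",phi,np.hypot(*r),s["t"],np.round(s["contact_force"],1))
th,w=fit(T,I,D,phi)
u=damp(th,w,0,10,lag=0.0);print(rows(s["tool_pos"][:2],u))
# pot rim (terracotta) centre over table from top view
p=I[-1];P=world(D[-1]);hsv=cv2.cvtColor(p,cv2.COLOR_BGR2HSV)
h=C+.33*np.array([np.cos(phi),np.sin(phi)]);k=(P[...,2]>.07)&(P[...,2]<.2)&(np.hypot(P[...,0]-h[0],P[...,1]-h[1])<.09)
k2=k&(hsv[...,0]<=12)&(hsv[...,1]>120);Q=P[k2];print("rim z",np.median(Q[:,2]),len(Q))
ys,xs=np.nonzero(k2);c=cv2.convexHull(np.c_[xs,ys].astype(np.int32))[:,0]
W=np.array([onplane("top",u,v,np.median(Q[:,2]))[:2] for u,v in c])
print("rim circle mm",cv2.minEnclosingCircle((W*1000).astype(np.float32)),"hook",h)
```

```text
phi 3.3265086504756476 0.2301833571458012 12.4 [2.5 0.2 5.9]
n 639.0 658.0 lever 0.218 offset 0.002 radial 0.3291786510631769 rms mm 0.21207343290516023
theta -0.0005813953595650527 thetadot 0.0446579493550971 amp 0.007308383960642617
max theta 0.005557499817939725 knob mm/row [ 0.1  0.2  0.2  0.2  0.1 -0.  -0.2 -0.3 -0.3 -0.2]
[(-0.0001, -0.0002), (-0.0002, -0.0003), (-0.0002, -0.0004), (-0.0002, -0.0004), (-0.0001, -0.0002), (0.0, 0.0001), (0.0002, 0.0003), (0.0002, 0.0005), (0.0002, 0.0005), (0.0001, 0.0003)]
rim z 0.09623974817827297 370
rim circle mm ((466.07415771484375, -43.4788818359375), 62.02372741699219) hook [ 0.46562594 -0.04417511]
```

View pics/t3.png

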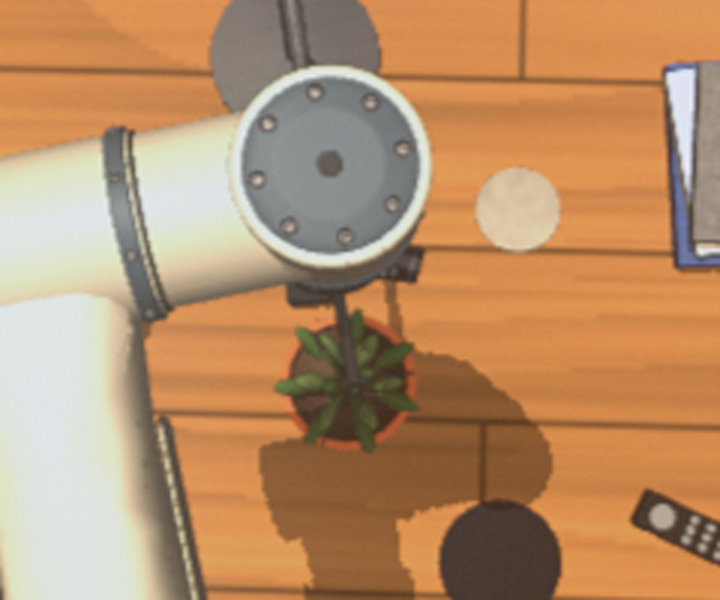

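The pot is over the mat at about (350,385) in the crop, with the mat completely hidden under it. The swing is down to 0.007 rad. I'll do one last trim, then hold.

Call:
carry_out:
  moves: [-0.0001, -0.0002, 0, 0, -1, -0.0002, -0.0003, 0, 0, -1, -0.0002, -0.0004, 0, 0, -1, -0.0002, -0.0004, 0, 0, -1, -0.0001, -0.0002, 0, 0, -1, 0, 0.0001, 0, 0, -1, 0.0002, 0.0003, 0, 0, -1, 0.0002, 0.0005, 0, 0, -1, 0.0002, 0.0005, 0, 0, -1, 0.0001, 0.0003, 0, 0, -1]

```text
t: 13.4
tool_pos: [0.5637, -0.0258, 0.3039]
ee_rot: [0.002, 0.134, 0.991, -0.0]
contact_force: [3.0, -2.4, 6.0]
gripper_width: 0.028
grasp_force: 59.6
```

Run:
```python
from plan import *
T=[];I=[];D=[]
for i in range(41):
    T.append(sense()["t"]);p,d=read_camera("top");I.append(p);D.append(d)
s=sense();r=s["tool_pos"][:2]-C;phi=np.arctan2(r[1],r[0])%(2*np.pi);print("phi",phi,s["t"])
th,w=fit(T,I,D,phi)
u=damp(th,w,0,10,lag=0.0);print(rows(s["tool_pos"][:2],u))
```

```text
phi 3.3264928315283893 15.45
n 632.0 662.0 lever 0.218 offset 0.002 radial 0.32918284252737023 rms mm 0.1814617113012639
theta -0.0014386568824696876 thetadot 0.037911752040827584 amp 0.006349811750387329
max theta 0.004915636737819798 knob mm/row [ 0.1  0.1  0.2  0.2  0.1  0.  -0.1 -0.2 -0.2 -0.2]
[(-0.0, -0.0001), (-0.0001, -0.0002), (-0.0002, -0.0004), (-0.0002, -0.0004), (-0.0001, -0.0002), (-0.0, -0.0), (0.0001, 0.0002), (0.0002, 0.0004), (0.0002, 0.0004), (0.0001, 0.0003)]
```

Call:
carry_out:
  moves: [-0.0005, -0.0011, 0, 0, -1, -0.0001, -0.0002, 0, 0, -1, -0.0002, -0.0004, 0, 0, -1, -0.0002, -0.0004, 0, 0, -1, -0.0001, -0.0002, 0, 0, -1, 0.0004, 0.0009, 0, 0, -1, 0.0001, 0.0002, 0, 0, -1, 0.0002, 0.0004, 0, 0, -1, 0.0002, 0.0004, 0, 0, -1, 0.0002, 0.0004, 0, 0, -1]

```text
t: 16.45
tool_pos: [0.5638, -0.026, 0.3039]
ee_rot: [0.002, 0.134, 0.991, -0.0]
contact_force: [2.5, -1.3, 5.4]
gripper_width: 0.0282
grasp_force: 59.5
```

Run:
```python
from plan import *
T=[];I=[];D=[]
for i in range(31):
    T.append(sense()["t"]);p,d=read_camera("top");I.append(p);D.append(d)
s=sense();r=s["tool_pos"][:2]-C;phi=np.arctan2(r[1],r[0])%(2*np.pi);print("phi",phi,s["t"],np.round(s["contact_force"],1))
th,w=fit(T,I,D,phi)
```

```text
phi 3.3270470088407973 18.0 [ 3.1 -0.7  5.7]
n 629.0 655.0 lever 0.218 offset 0.0018 radial 0.3292218579437639 rms mm 0.153902229661128
theta 0.0006824663585380052 thetadot -0.03363652063618632 amp 0.005529531326493214
```

Call:
carry_out:
  moves: [0, 0, 0, 0, -1, 0, 0, 0, 0, -1, 0, 0, 0, 0, -1, 0, 0, 0, 0, -1, 0, 0, 0, 0, -1, 0, 0, 0, 0, -1, 0, 0, 0, 0, -1, 0, 0, 0, 0, -1, 0, 0, 0, 0, -1, 0, 0, 0, 0, -1]

```text
t: 19.0
tool_pos: [0.5638, -0.0259, 0.3039]
ee_rot: [0.002, 0.134, 0.991, -0.0]
contact_force: [3.4, -1.0, 6.5]
gripper_width: 0.0283
grasp_force: 59.5
```

Call:
carry_out:
  moves: [0, 0, 0, 0, -1, 0, 0, 0, 0, -1, 0, 0, 0, 0, -1, 0, 0, 0, 0, -1, 0, 0, 0, 0, -1, 0, 0, 0, 0, -1, 0, 0, 0, 0, -1, 0, 0, 0, 0, -1, 0, 0, 0, 0, -1, 0, 0, 0, 0, -1]

```text
t: 20.0
tool_pos: [0.5638, -0.0259, 0.3039]
ee_rot: [0.002, 0.134, 0.991, -0.0]
contact_force: [3.0, -1.9, 5.3]
gripper_width: 0.0282
grasp_force: 59.5
```

Call:
carry_out:
  moves: [0, 0, 0, 0, -0.2, 0, 0, 0, 0, 0, 0, 0, 0, 0, 0.5, 0, 0, 0, 0, 1, 0, 0, 0, 0, 1, 0, 0, 0, 0, 1, 0, 0, 0, 0, 1, 0, 0, 0, 0, 1, 0, 0, 0, 0, 1, 0, 0, 0, 0, 1]

```text
t: 21.0
tool_pos: [0.5628, -0.0253, 0.3028]
ee_rot: [-0.0, 0.134, 0.991, 0.0]
contact_force: [-0.3, -0.1, -0.2]
gripper_width: 0.085
grasp_force: 0.0
```

Call:
carry_out:
  moves: [0, 0, -0.01, 0, 1, 0, 0, -0.03, 0, 1, 0, 0, -0.05, 0, 1, 0, 0, -0.05, 0, 1, 0, 0, -0.05, 0, 1, 0, 0, -0.05, 0, 1, 0, 0.04, -0.02, 0, 1, 0, 0.06, 0, 0, 1, 0, 0.06, 0, 0, 1, 0, 0.03, 0, 0, 1]

```text
t: 22.0
tool_pos: [0.5884, 0.0683, 0.4324]
ee_rot: [-0.0, 0.133, 0.991, 0.0]
contact_force: [-0.7, -0.2, -0.3]
gripper_width: 0.0852
grasp_force: 0.0
```

Run:
```python
from plan import *
T=[];I=[];D=[]
for i in range(21):
    T.append(sense()["t"]);p,d=read_camera("top");I.append(p);D.append(d)
s=sense();phi=3.327;print(s["t"],np.round(s["tool_pos"],3),np.round(s["contact_force"],1),s["gripper_width"])
fit(T,I,D,phi)
p,d=read_camera("side");cv2.imwrite("pics/final.png",np.hstack([I[-1][90:390,140:460],p[100:400,200:520]]))
```

```text
23.05 [0.588 0.066 0.433] [-0.1 -1.2 -0.4] 0.08528376335997434
n 526.0 553.0 lever 0.218 offset 0.003 radial 0.3298076445116266 rms mm 0.2260622065605924
theta 0.0028824992539447634 thetadot -0.02710457775105764 amp 0.0052782569086246706
```

View pics/final.png

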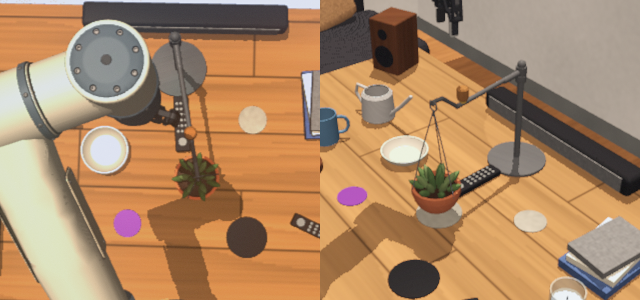

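The planter hangs over the mat (side tile: pot at (435,190), mat edge showing at (437,217)). The swing is about 0.005 rad, the bowl is in its place and the hand is clear.

```bash
python3 -c "
from workcell import *
print(job_done())"
```

```text
the job is handed in; nothing more can be done
None
```

The planter hangs almost still (about 0.005 rad of swing) over the larger light mat, roughly 8 mm off its centre along the arm (the fixed arm length allows no correction). The bowl looks unmoved, the knob is released with the hand clear, and the job was handed in at about 23 s of the 42 s allowed.

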